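# Hold the blue gift tag up to the counter scanner

### The job

Scan the blue gift tag: pinch it off the counter by its edges and hold it in the air in front of the scanner's sloping window, its code side (the underside) facing the glass about 8 cm away from it, centred on the window, parallel to the glass and with the tag's long side along the window's long side. Finish while holding it still there, in the gripper; do not touch the scanner with anything, and leave the other tags and the things around where they lie.

Things in the scene. Friction and masses are not known exactly. Their poses are not given: they have to be found in the camera images.
- blue_tag: The blue gift tag, a flat stiff plate 40 x 76 x 6 mm, 20 to 45 g, lying flat with its code side down; a white paper panel and a brass eyelet (near the +y end) on its top. Origin: centre of the underside, which is the centre of the code; its z axis points out of the top, y along the 76 mm side, x across the 40 mm side.
- yellow_tag: A yellow gift tag, a flat stiff plate 40 x 76 x 6 mm, 20 to 45 g, lying flat with its code side down; a white paper panel and a brass eyelet (near the +y end) on its top. Origin: centre of the underside, which is the centre of the code; its z axis points out of the top, y along the 76 mm side, x across the 40 mm side. Not to be moved.
- red_tag: A red gift tag, a flat stiff plate 40 x 76 x 6 mm, 20 to 45 g, lying flat with its code side down; a white paper panel and a brass eyelet (near the +y end) on its top. Origin: centre of the underside, which is the centre of the code; its z axis points out of the top, y along the 76 mm side, x across the 40 mm side. Not to be moved.
- scanner_window: The dark red glass window, 46 x 74 mm with a red line along its long side, in the scanner's head. Origin: centre of the glass, 78 mm above the counter. z axis: out of the glass, 30 degrees (0.524 rad) off vertical, leaning to the robot's side; y axis: level along the 74 mm side; x axis: up the slope, away from the robot.
- scanner: A cordless barcode scanner fixed to the counter: round black foot 84 mm across, neck, and a grey and black head 72 x 100 mm, 32 mm thick, sloping 30 degrees, up to 100 mm above the counter. Origin: centre of the foot's underside, 6 mm behind the window's centre; yaw varies by 0.35 rad either way.
- gift_box: Yellow gift carton with a red bow, 56 x 90 x 85 mm, origin at the centre of its underside. Bystander.
- ribbon_spool: Spool of red ribbon lying flat, 63 x 72 x 22 mm, origin near the centre of its underside. Bystander.
- tape_roll: Roll of brown parcel tape lying flat, 93 mm across, 48 mm high, origin at the centre of its underside. Bystander.
- scissors: Blue-handled scissors lying flat, 87 x 199 x 9 mm, 199 mm along its own y axis (handles at +y), origin at the middle of the underside. Bystander.
Things that resemble listed ones, but are neither listed nor needed, are in the scene too. Several things have the shape of the scanner; the one meant has the colours described above.

How it is judged:
By the outcome, as a careful person would: the job done as asked, in the order asked, and still so for the second after the job is handed in, while the arm keeps its last pose, push and grip.
It also fails if it takes over 45 s, if anything falls off the work surface, if the arm or the gripper's body presses on something with over 40 N, if the wrist force passes 120 N, or if a joint passes its speed limit or range.

### The arm

A 6-joint arm with a two-finger parallel gripper is mounted at the origin on a cart in front of the work surface, level with it; the furniture and walls round the work are solid. World frame = base frame: x ahead of the robot, y to its left, z up, the work surface at z = 0. Lengths are in mm, angles in rad, forces in N, time in s.
With the tool pointing down it reaches from about 300 to 775 mm from the base axis. Payload 14.6 kg.
Tool frame: the origin (TCP) lies at the very end of the fingers, on their centre line; the grasp point (between the pads) lies 19 mm behind it; z points along the fingers, y is the line along which they close (so a half turn about z gives the same grasp; the last joint's range is limited). The gripper opens to 94 mm and grips with 3 to 60 N. Pads are 16 mm wide; open, the fingers measure 119 mm over their backs; the gripper's body (75 mm by 177 mm) begins 78 mm behind the grasp point.
Start: joints at [-1.252, 0.3, 1.521, -0, 1.321, -0.067], TCP at [206.958, -509.566, 205.446] pointing down, gripper open.
Joint ranges: [-3.03, 3.03], [-0.79, 2.21], [0.23, 2.52], [-1.04, 4.18], [0, 3.07], [-2.55, 2.55]. Speed limits (rad/s): [2.22, 2.22, 2.57, 3.14, 3.14, 3.14].

### API

Orientations are given as [roll, pitch, yaw] about the fixed x, y, z axes, in that order (R = Rz(yaw) Ry(pitch) Rx(roll)).
In Python, from cell import manip, camera, get_calibration gives the robot as it stands. The module is installed in compiled form; this text tells all that it offers.
- The arm moves only by the tool jog_arm, never from a script. Its argument "plan" is one flat list of numbers, 6 for each row, row after row: the shift along the world's x, y, z in m, then the turn, a rotation vector about the world's x, y, z in degrees. A call has 1 to 20 rows; each row is the pose to reach, as a shift and turn from the pose commanded when the call began; what a row does not reach only later rows make up. A row lasts 1/10 s, in which the tool goes at most 50 mm and 8.59 degrees, less where a joint would pass 70% of its speed; a pose out of reach is approached as far as the arm can. A call with a gripper value outside its range is refused whole. "claw" is the finger opening in m, from 0 to 0.094, set as the call begins (left out, the last holds). The fingers move at their own pace and stop on an object; "force" is the grip in N (left out, the last holds). Time passes only in rows, so rows that repeat a pose let the fingers close. It gives the time, the measured TCP pose, the force, the opening and the grip force at its end, in the units of the state.
- manip.read_state(): the state, without advancing time (a new reading comes with each control period).
- camera(name): name is "scene" or "side" or "wrist"; returns (picture, depth): 384x512x3 uint8, red, green, blue; 384x512 float32, mm along the optical axis (not along the pixel's ray), 0 where there is no reading.
- get_calibration(name): a dict with "fx", "fy", "cx", "cy" (pixels), "k1" (the pictures are not rectified: a ray, as slopes to the right and down, at radius r is drawn at 1 + k1 r^2 times it, then the intrinsics apply), "origin" and "attitude" of the camera in the world. Camera axes: x right, y down, z forward; pixel columns grow to the right and rows downward; lengths in mm; the calibration is good to about 2 mm. A picture is of the moment at which its call begins: read the wrist's pose just before it. get_calibration takes no time and is no camera call; for the wrist camera it gives the pose at the moment of the call.
- manip.sign_off(): hands the job in; it is judged then, once.
The state is a dict: "clock": time; "joints": joint angles; "qd": joint speeds; "effort": joint torques, N m; "eef_pos": TCP position; "eef_rot": TCP orientation; "wrist_force": force on the tool from outside, world axes, zero at the start; "moment": the same for the moment, N m; "finger_gap": finger opening in mm; "finger_force": force on a finger pad.
Only numpy, scipy, OpenCV 4.12 (cv2) and the standard library are available. Lean on these libraries where they do the work, as an engineer would, in place of code of your own. Each camera call takes 0.05 s, during which the arm holds its last target. There are 200 camera calls.

## Working session

There is one attempt and no reset: what is moved stays moved. The work goes in short steps, Python scripts to look and compute and a tool call to move; the robot and the scene stay as the last step left them, time stands still between calls to the robot, and variables do not carry over. Pictures are saved under pics/ and viewed, at most 10 in all, crops included, and the job is handed in when it is done.

Besides the shell and the picture viewer there is one more tool, called in YAML: its name, and indented under it one key for each argument. jog_arm: Moves the arm, as the interface text tells. Its arguments: {"type":"object","properties":{"plan":{"type":"array"},"claw":{"type":"number"},"force":{"type":"number"}},"required":["plan"]}

```bash
mkdir -p pics; cat > h.py <<'E'
import numpy as np, cv2
from cell import manip, camera, get_calibration
from scipy.spatial.transform import Rotation as R
def att(c):
    a=np.array(c["attitude"],float)
    return a if a.shape==(3,3) else R.from_euler('xyz',a).as_matrix()
def ray(c,u,v):
    K=np.array([[c['fx'],0,c['cx']],[0,c['fy'],c['cy']],[0,0,1]])
    p=cv2.undistortPoints(np.array([[[u,v]]],float),K,np.array([c['k1'],0,0,0]))[0,0]
    return np.array(c['origin'],float), att(c)@np.array([p[0],p[1],1])
def plane(c,u,v,z):
    o,d=ray(c,u,v); return o+d*(z-o[2])/d[2]
def dep(c,D,u,v):
    o,d=ray(c,u,v); return o+d*D[int(round(v)),int(round(u))]
def snap(name,tag):
    c=get_calibration(name); p,D=camera(name)
    cv2.imwrite(f'pics/{tag}.png',p[:,:,::-1]); np.savez(f'pics/{tag}.npz',p=p,D=D)
    import pickle; pickle.dump(c,open(f'pics/{tag}.pkl','wb')); return c,p,D
def load(tag):
    import pickle; z=np.load(f'pics/{tag}.npz'); return pickle.load(open(f'pics/{tag}.pkl','rb')),z['p'],z['D']
E
python3 - <<'E'
from h import *
for n in('scene','side'):
    c,p,D=snap(n,n+'0'); print(c)
s=manip.read_state();print(s)
a=cv2.imread('pics/scene0.png');b=cv2.imread('pics/side0.png')
E
```

```text
{'fx': 442.125034976557, 'fy': 442.125034976557, 'cx': 265.98925857779034, 'cy': 183.13077994595704, 'k1': -0.16603188751135475, 'origin': array([-214.62546765,  579.61888066,  737.85631663]), 'attitude': array([-2.15633287,  0.00841175, -2.21996766])}
{'fx': 389.2046382357027, 'fy': 389.2046382357027, 'cx': 253.5264155822896, 'cy': 188.52744904014597, 'k1': -0.024012145967330978, 'origin': array([118.76772341, 872.72210871, 731.31230926]), 'attitude': array([-2.13136254, -0.01823794, -2.64978223])}
{'clock': 0.1, 'joints': array([-1.25160895e+00,  3.00378632e-01,  1.52147911e+00, -5.70060363e-06,
        1.32070063e+00, -6.65910170e-02]), 'qd': array([-0.00049637, -0.00234581, -0.00228302, -0.00087246,  0.00034711,
        0.00064561]), 'effort': array([ 2.05080265e-03, -5.32644296e+01, -3.53285229e+01,  7.10040238e-02,
        2.35183036e-02, -7.57452221e-05]), 'eef_pos': array([ 206.88581983, -509.36955033,  204.98018758]), 'eef_rot': array([-3.14062870e+00, -5.87512961e-05,  3.85779780e-01]), 'wrist_force': array([-0.6833221 ,  0.13436462,  0.03969185]), 'moment': array([-0.00057395,  0.01273756, -0.03509801]), 'finger_force': 0.0, 'finger_gap': 93.58645877120297}
```

View pics/scene0.png

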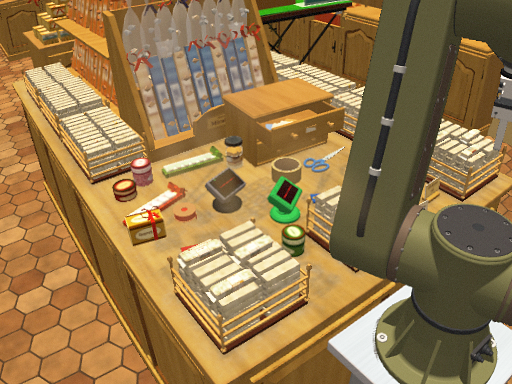

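View pics/side0.png

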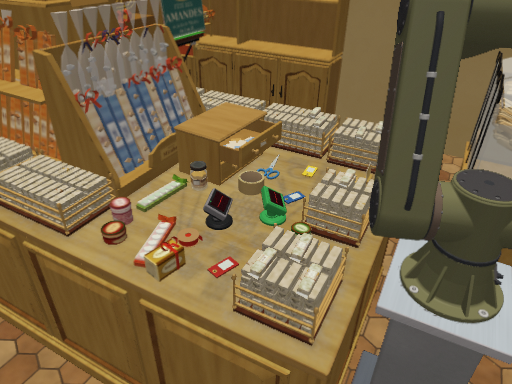

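Scene view: grey/black scanner at (226,188), green decoy at (286,198). Side view: scanner (218,208), green decoy (272,205), blue tag (294,198), yellow tag (310,172), red tag (224,267). Possible mistakes for the tag are the yellow and red tags and the scissors' blue handles (268,172). I choose the blue plate at (294,198) and check it in a crop.

```bash
python3 - <<'E'
from h import *
c,p,D=load('side0')
cr=cv2.resize(p[150:240,180:330],None,fx=5,fy=5,interpolation=cv2.INTER_CUBIC)
cv2.imwrite('pics/crop1.png',cr[:,:,::-1])
hsv=cv2.cvtColor(p,cv2.COLOR_RGB2HSV)
m=cv2.inRange(hsv,(100,110,50),(125,255,255)); m[:,:276]=0;m[:190]=0;m[210:]=0;m[:,310:]=0
v,u=np.nonzero(m);print(len(u),u.min(),u.max(),v.min(),v.max())
for z in (0,6):
  q=[plane(c,a,b,z) for a,b in zip(u,v)]
  r=cv2.minAreaRect(np.array(q)[:,:2].astype(np.float32)); print(z,r,cv2.boxPoints(r))
print(dep(c,D,294,198))
for n,u,v in[('yellow',310,172),('red',224,267),('scanner',218,206),('green',272,205),('lidR',302,228),('tape',250,182),('basket',340,190),('basket2',312,215),('scis',268,172)]:print(n,dep(c,D,u,v).round())
c,p,D=load('scene0')
for n,u,v in[('scanner',226,186),('green',286,193),('basket',320,205),('bluejar',293,238),('basket',312,188)]:print(n,dep(c,D,u,v).round())
E
```

```text
85 284 304 192 203
0 ((515.0393676757812, -179.707275390625), (77.24775695800781, 41.58656311035156), 62.4096565246582) [[ 478.72214 -204.30856]
 [ 515.5796  -223.56924]
 [ 551.35657 -155.10599]
 [ 514.49915 -135.8453 ]]
6 ((511.78814697265625, -171.0726776123047), (76.614013671875, 41.245361328125), 62.40970230102539) [[ 475.7689  -195.47217]
 [ 512.3239  -214.5748 ]
 [ 547.8074  -146.67319]
 [ 511.25238 -127.57056]]
[ 505.39503123 -167.43007968    5.87665163]
yellow [ 521. -357.    9.]
red [535. 234.   8.]
scanner [643.  89.  80.]
green [505.  11.  84.]
lidR [397.  41.  60.]
tape [ 651. -122.   49.]
basket [ 340. -101.  126.]
basket2 [395. -35.  58.]
scis [ 663. -287.    3.]
scanner [643.  72.  73.]
green [513. -32.  77.]
basket [392. -38. 106.]
bluejar [380.  56.  59.]
basket [ 570. -179.    1.]
```

View pics/crop1.png

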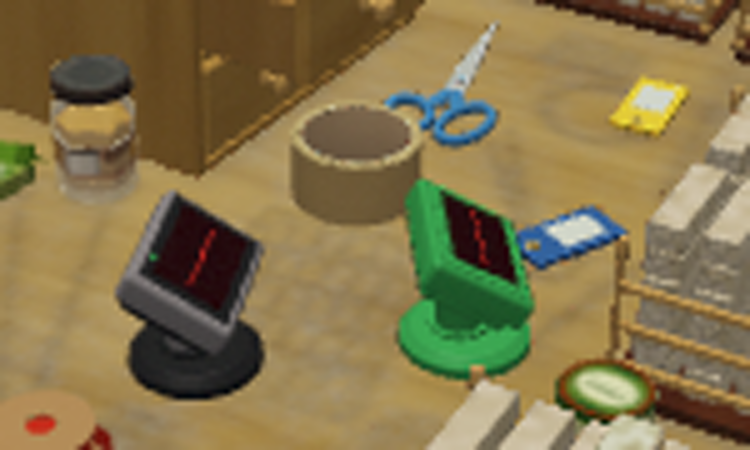

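Crop confirms: the blue plate has a white panel, and its eyelet is at the left end (crop 532,246), pointing toward +y. The grey scanner's window is at crop (200,255) and the green one is a decoy. A crate stands right beside the tag, so I check the clearance and the scanner window next.

```bash
cat >> h.py <<'E'
def cloud(c,D,sub=1):
    v,u=np.nonzero(D>0)
    K=np.array([[c['fx'],0,c['cx']],[0,c['fy'],c['cy']],[0,0,1]])
    p=cv2.undistortPoints(np.stack([u,v],1).astype(float)[:,None],K,np.array([c['k1'],0,0,0]))[:,0]
    d=np.c_[p,np.ones(len(p))]*D[v,u][:,None]
    return np.array(c['origin'])+d@att(c).T,u,v
E
python3 - <<'E'
from h import *
H=np.full((15,20),-1.)
for t in('scene0','side0'):
    c,p,D=load(t); X,u,v=cloud(c,D)
    k=(X[:,0]>340)&(X[:,0]<640)&(X[:,1]>-340)&(X[:,1]<60)&(X[:,2]<250)
    i=((X[k,0]-340)//20).astype(int); j=((X[k,1]+340)//20).astype(int)
    np.maximum.at(H,(i,j),X[k,2])
print('y',list(range(-330,60,20)))
for r in range(15): print(350+20*r,H[r].astype(int))
# window: dark red mask
for t,(u0,u1,v0,v1) in(('scene0',(200,250,160,205)),('side0',(198,240,185,222))):
    c,p,D=load(t); X,u,v=cloud(c,D)
    h=cv2.cvtColor(p,cv2.COLOR_RGB2HSV)
    k=(u>u0)&(u<u1)&(v>v0)&(v<v1)
    k&=(p[v,u,0]>1.7*p[v,u,1].astype(float)+3)&(p[v,u,0]>25)&(X[:,2]>50)&(X[:,2]<105)
    Q=X[k]; print(t,k.sum(),Q.mean(0).round(1),Q.min(0).round(),Q.max(0).round())
    m=Q.mean(0);_,S,V=np.linalg.svd(Q-m);print(S.round(),V.round(3), u[k].min(),u[k].max(),v[k].min(),v[k].max())
E
```

```text
y [-330, -310, -290, -270, -250, -230, -210, -190, -170, -150, -130, -110, -90, -70, -50, -30, -10, 10, 30, 50]
350 [ 59  43  -1  -1  -1  -1 147 148 148 147 148 137 127 127 127 124  89   1
   1   2]
370 [ -1  -1  -1  -1  -1  -1 127 127 127 127 126 127 127 127 127 127  61   2
  65  63]
390 [ -1  -1  -1  -1  -1  -1 125 127 129 127 127 127 126 128 126 126  88  62
  65  62]
410 [ -1  -1  -1  -1  -1 122 127 127 127 127 126 127 128 127 126 126 115  63
  63  62]
430 [ -1  -1  -1  -1  -1 121  -1  -1  -1  -1  -1   1   1  14  12 119 112  -1
  62  64]
450 [-1 -1 -1 -1 -1 -1 -1  1  4  2  1  2  3  2  2  3  4 -1  1  1]
470 [ 2  3  4  2  4  0  2  7  2  2  3  3  2  3  3 62 70 66  0  1]
490 [ 3  3  3  3  2  4  9 11 10 12  3  2  2 56 69 76 80 84  2  2]
510 [10  3  2  2  3  3 11 11  9  9 11  3 64 72 79 84 91 95 92  5]
530 [11  2  2  2  2  3  2 10  8 10  8  0 69 83 89 94 95 97 91  4]
550 [10  3  2  3  4  2  3  2  1  8  0  2  0 91 95 96 94 83  4  2]
570 [ 2  3  2  3  2  2  4  1  0  0  0 -1 -1 93 94 91  4  4  4  3]
590 [ 2  3  3  3  3  2  2  3  0  0 -1  2  4  2  3  3  2  3  4  3]
610 [ 4  2  8 12 14  2  2  2 36 46 40  4  2  3  2  3  3  4  2 60]
630 [ 2 10 13 14 13  2  2 51 52 50 50 50  4  3  4  3  3 60 69 73]
scene0 17 [652.6  61.4  77.9] [645.  41.  76.] [660.  86.  79.]
[63.  4.  4.] [[-0.311  0.95   0.008]
 [-0.95  -0.311  0.036]
 [ 0.036  0.004  0.999]] 221 232 178 186
side0 219 [652.6  64.3  79.7] [624.  22.  68.] [683. 101.  92.]
[312. 193.  19.] [[-0.328  0.945 -0.004]
 [-0.819 -0.287 -0.496]
 [-0.47  -0.159  0.868]] 211 228 191 211
```

```bash
cat >> h.py <<'E'
def tooltag(yaw,t):  # tool attitude for tag yaw, leaning t toward tag +x
    return R.from_euler('z',yaw,degrees=True)*R.from_euler('y',t,degrees=True)*R.from_euler('x',180,degrees=True)
def turn(Rt,R0=None):
    s=manip.read_state(); R0=R0 or R.from_euler('xyz',s['eef_rot'])
    return np.degrees((Rt*R0.inv()).as_rotvec()).round(2)
E
python3 - <<'E'
from h import *
print(turn(tooltag(-27.6,12)), np.array([512,-171,150])-manip.read_state()['eef_pos'])
E
```

```text
[  0.54  12.38 -49.51] [305.11418017 338.36955033 -54.98018758]
```

jog_arm:
  plan: [0.305,0.338,0.0,0.54,12.38,-49.51,0.305,0.338,0.0,0.54,12.38,-49.51,0.305,0.338,0.0,0.54,12.38,-49.51,0.305,0.338,0.0,0.54,12.38,-49.51,0.305,0.338,0.0,0.54,12.38,-49.51,0.305,0.338,0.0,0.54,12.38,-49.51,0.305,0.338,0.0,0.54,12.38,-49.51,0.305,0.338,0.0,0.54,12.38,-49.51,0.305,0.338,0.0,0.54,12.38,-49.51,0.305,0.338,0.0,0.54,12.38,-49.51,0.305,0.338,0.0,0.54,12.38,-49.51,0.305,0.338,0.0,0.54,12.38,-49.51,0.305,0.338,0.0,0.54,12.38,-49.51,0.305,0.338,0.0,0.54,12.38,-49.51,0.305,0.338,0.0,0.54,12.38,-49.51,0.305,0.338,0.0,0.54,12.38,-49.51]
  claw: 0.094

```text
clock: 1.7
eef_pos: [511.7, -172.1, 205.6]
eef_rot: [3.141, 0.209, -0.483]
wrist_force: [-0.4, -0.1, -0.0]
finger_gap: 93.9
finger_force: 0.0
```

```bash
python3 - <<'E'
from h import *
s=manip.read_state();print({k:np.round(v,3) for k,v in s.items()})
c,p,D=snap('wrist','w1');print(c['origin'])
E
```

```text
{'clock': np.float64(1.7), 'joints': array([-0.4  ,  0.406,  1.392,  0.016,  1.552,  1.651]), 'qd': array([ 0.005,  0.003, -0.003, -0.   , -0.001,  0.001]), 'effort': array([-9.5000e-02, -5.9011e+01, -3.5076e+01,  4.8000e-02,  4.8300e-01,
       -8.0000e-03]), 'eef_pos': array([ 511.69 , -172.085,  205.569]), 'eef_rot': array([ 3.141,  0.209, -0.483]), 'wrist_force': array([-0.438, -0.062, -0.008]), 'moment': array([ 0.006, -0.073, -0.009]), 'finger_force': np.float64(0.0), 'finger_gap': np.float64(93.903)}
[ 603.15557853 -218.96849897  366.52655742]
```

View pics/w1.png

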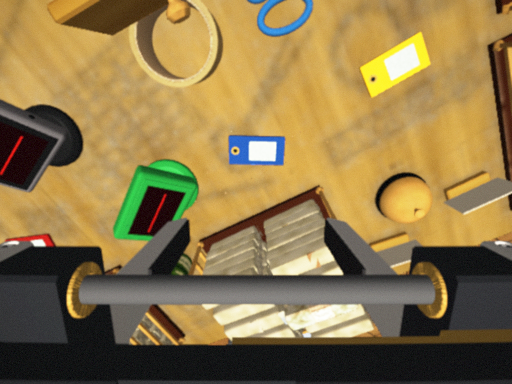

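The wrist view shows the blue tag at (256,150) with its eyelet to the left. The crate corner is at (320,188), a round object at (405,198), the yellow tag at (395,65) and the green decoy at (155,200). Now I measure the tag from this view.

```bash
cat >> h.py <<'E'
def bluetag(c,p,D,z,box):
    h=cv2.cvtColor(p,cv2.COLOR_RGB2HSV); m=cv2.inRange(h,(100,120,50),(130,255,255))
    k=np.zeros_like(m);u0,u1,v0,v1=box;k[v0:v1,u0:u1]=m[v0:v1,u0:u1]
    v,u=np.nonzero(k); q=np.array([plane(c,a,b,z) for a,b in zip(u,v)])[:,:2].astype(np.float32)
    r=cv2.minAreaRect(q); return r,cv2.boxPoints(r),(u.min(),u.max(),v.min(),v.max())
E
python3 - <<'E'
from h import *
c,p,D=load('w1')
print(*bluetag(c,p,D,6,(215,300,120,180)),sep='\n')
for n,u,v in[('tagpanel',263,151),('knob',405,198),('kedge',380,195),('ktop',405,180),('corner',320,190),('post',325,200),('green',180,180),('counter',300,110),('glassL',15,150)]:print(n,dep(c,D,u,v).round(1))
E
```

```text
((512.1593627929688, -171.2521514892578), (74.16156768798828, 38.7783088684082), 60.48906326293945)
[[ 477.0201  -193.97124]
 [ 510.7674  -213.07304]
 [ 547.2986  -148.53307]
 [ 513.55133 -129.43126]]
(np.int64(229), np.int64(284), np.int64(136), np.int64(164))
tagpanel [ 506.7 -179.     5.7]
knob [ 369.1 -322.8   39.2]
kedge [ 368.6 -301.3    7.5]
ktop [ 383.2 -335.8   20.4]
corner [ 422.9 -225.8   18.6]
post [ 422.3 -225.6   49.1]
green [537.5 -82.3  66.9]
counter [ 531.2 -246.2   -2.6]
glassL [654.8  54.7  77.6]
```

jog_arm:
  plan: [0.0,0.001,-0.04,0,0,-0.8,0.0,0.001,-0.08,0,0,-0.8,0.0,0.001,-0.12,0,0,-0.8,0.0,0.001,-0.15,0,0,-0.8,0.0,0.001,-0.175,0,0,-0.8,0.0,0.001,-0.19,0,0,-0.8,0.0,0.001,-0.197,0,0,-0.8,0.0,0.001,-0.2,0,0,-0.8,0.0,0.001,-0.2025,0,0,-0.8,0.0,0.001,-0.2025,0,0,-0.8,0.0,0.001,-0.2025,0,0,-0.8]

```text
clock: 2.85
eef_pos: [512.3, -170.7, 3.6]
eef_rot: [3.141, 0.208, -0.496]
wrist_force: [0.5, -0.3, 0.8]
finger_gap: 93.8
finger_force: 0.0
```

```bash
python3 - <<'E'
from h import *
s=manip.read_state();print(s['eef_pos'],s['eef_rot'],s['wrist_force'])
c,p,D=snap('wrist','w2')
E
```

```text
[ 512.30994687 -170.6797329     3.63013185] [ 3.14080761  0.2084684  -0.49554499] [ 0.48535012 -0.33314357  0.82439822]
```

View pics/w2.png

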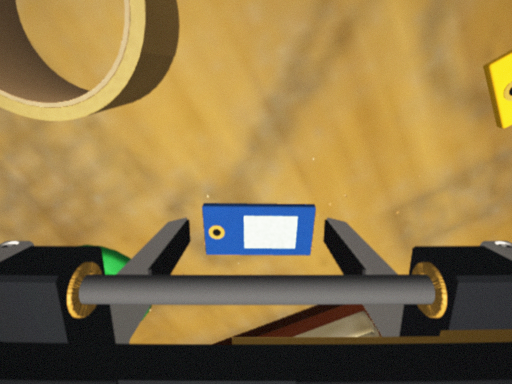

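Fingertips at columns 189 and 325 straddle the tag, which spans columns 203–315 and rows 204–255; it is centred and aligned. Closing.

jog_arm:
  plan: [0,0,-0.0005,0,0,0,0,0,-0.0005,0,0,0,0,0,-0.0005,0,0,0,0,0,-0.0005,0,0,0,0,0,-0.0005,0,0,0,0,0,-0.0005,0,0,0,0,0,-0.0005,0,0,0,0,0,-0.0005,0,0,0]
  claw: 0.06
  force: 15

```text
clock: 3.7
eef_pos: [512.0, -170.6, 2.5]
eef_rot: [3.141, 0.209, -0.496]
wrist_force: [-0.1, -0.8, 2.2]
finger_gap: 75.8
finger_force: 15.0
```

jog_arm:
  plan: [0,0,0.01,0,0,0,0,0,0.03,0,0,0,0,0,0.06,0,0,0,0,0,0.1,0,0,0,0,0,0.14,0,0,0,0,0,0.18,0,0,0,0,0,0.21,0,0,0,0,0,0.23,0,0,0,0,0,0.24,0,0,0,0,0,0.24,0,0,0]

```text
clock: 4.7
eef_pos: [512.2, -170.6, 243.6]
eef_rot: [3.141, 0.208, -0.496]
wrist_force: [0.3, 0.6, -0.1]
finger_gap: 75.3
finger_force: 15.0
```

```bash
python3 - <<'E'
from h import *
s=manip.read_state();print(s['eef_pos'],s['eef_rot'],s['finger_gap'])
c,p,D=snap('wrist','w3'); snap('side','side3')
T=R.from_euler('xyz',s['eef_rot']).as_matrix()
# tag points in tool frame: from depth of blue/white
X,u,v=cloud(c,D); h=cv2.cvtColor(p,cv2.COLOR_RGB2HSV)[v,u]
Y=(X-s['eef_pos'])@T
k=(h[:,0]>100)&(h[:,0]<130)&(h[:,1]>120)&(h[:,2]>50)&(abs(Y[:,2])<40)&(abs(Y[:,0])<45)&(abs(Y[:,1])<45)
Q=Y[k]; print(k.sum(),Q.min(0),Q.max(0)); A=np.c_[Q[:,:2],np.ones(len(Q))]
co=np.linalg.lstsq(A,Q[:,2],rcond=None)[0]; print('plane',co,'tilt deg about y',np.degrees(np.arctan(co[0])),np.degrees(np.arctan(co[1])))
r=cv2.minAreaRect(Q[:,:2].astype(np.float32)); print(r)
# scanner window in this view
k=(p[v,u,0]>1.7*p[v,u,1].astype(float)+3)&(p[v,u,0]>25)&(X[:,2]>55)&(X[:,2]<102)&(abs(X[:,0]-652)<45)&(abs(X[:,1]-63)<55)
print(k.sum(), X[k].min(0) if k.any() else '', X[k].max(0) if k.any() else '')
E
```

```text
[ 512.18606098 -170.63513306  243.55496977] [ 3.14095788  0.2075888  -0.49557107] 75.29490973653046
3444 [-20.10494297 -39.05751192  -8.26032121] [19.65259172 37.87198232  2.12404715]
plane [-1.96570327e-01  7.97783009e-04 -3.11962411e+00] tilt deg about y -11.120860604206294 0.045709589691000724
((-0.26183509826660156, -0.6116180419921875), (39.72901153564453, 76.92827606201172), 0.14677734673023224)
1909 [623.43273557  24.45223707  63.93713222] [682.43776724 104.6272407   90.59117272]
```

View pics/w3.png

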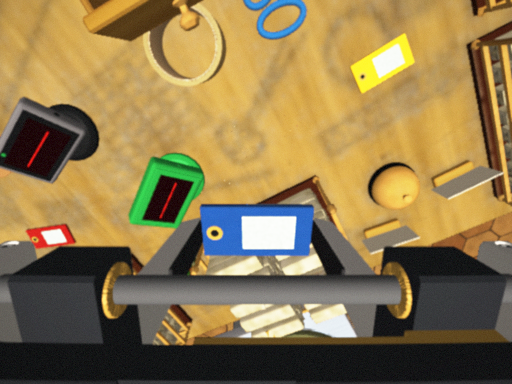

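The tag is in the grip, at (256,230) in the wrist view. The grey scanner's window is at (42,142), and the other objects have not moved. Next I fit the window pose and the target.

```bash
cat >> h.py <<'E'
def window(c,p,D):
    X,u,v=cloud(c,D); P=p[v,u].astype(float)
    k=(P[:,0]>1.7*P[:,1]+3)&(P[:,0]>25)&(X[:,2]>55)&(X[:,2]<102)&(abs(X[:,0]-652)<45)&(abs(X[:,1]-63)<55)
    Q=X[k]; 
    for _ in range(3):
        m=np.median(Q,0); n=np.linalg.svd(Q-m,full_matrices=False)[2][2]; n*=np.sign(n[2])
        Q=Q[abs((Q-m)@n)<4]
    m=Q.mean(0); ey=np.cross([0,0,1],[-n[0],-n[1],0]); ey/=np.linalg.norm(ey); ex=np.cross(ey,n)
    q=np.c_[(Q-m)@ex,(Q-m)@ey].astype(np.float32); r=cv2.minAreaRect(q)
    ctr=m+ex*r[0][0]+ey*r[0][1]
    return ctr,n,np.degrees(np.arctan2(-n[1],-n[0])),np.degrees(np.arccos(n[2])),r
E
python3 - <<'E'
from h import *
for t in('w1','w3','side0','side3'):
    try: print(t,*window(*load(t)))
    except Exception as e: print(t,e)
# target
s=manip.read_state(); a=np.radians
for W,yaw in(((652.5,64,78),18.7),):
    n=np.array([-np.sin(a(30))*np.cos(a(yaw)),-np.sin(a(30))*np.sin(a(yaw)),np.cos(a(30))])
    tg=np.array(W)+80*n
    R0=R.from_euler('xyz',s['eef_rot'])
    # tag attitude: yaw, lean -30 (z toward robot); tool leans +11.6 more
    Rt=tooltag(yaw,-30+11.6)
    tcp=tg-Rt.apply([0.9,0,2.8])
    print(tg,tcp,(tcp-s['eef_pos']).round(1),turn(Rt))
E
```

```text
w1 [651.69671483  63.51819839  76.7261336 ] [-0.46848593 -0.14620461  0.87128936] 17.332045757249762 29.39118108651433 ((3.3279495239257812, 5.685901641845703), (42.877891540527344, 74.59600067138672), 1.943782091140747)
w3 [652.81724699  64.38560467  77.54849948] [-0.48547197 -0.15663896  0.86010534] 17.882448756967786 30.671586938485333 ((-0.6009807586669922, 1.2485809326171875), (45.70354461669922, 74.74646759033203), 0.5236832499504089)
side0 [653.37903539  62.57159291  79.82170371] [-0.46791057 -0.15542151  0.87000221] 18.374459936650553 29.54110339035253 ((0.18950653076171875, -1.9258460998535156), (45.38182830810547, 76.0430679321289), 0.6631567478179932)
side3 [653.3169773   63.49461843  80.08321075] [-0.46793854 -0.16328496  0.86854565] 19.236194190831892 29.709928293283735 ((0.4122447967529297, -1.3110885620117188), (74.65061950683594, 44.99431610107422), 89.80435943603516)
[614.61158889  51.17548038 147.2820323 ] [612.96552146  50.61831729 149.654801  ] [101.3 221.1 -91.8] [ -2.59 -31.24  45.96]
```

jog_arm:
  plan: [0.01,0.022,0,-0.26,-3.12,4.6,0.02,0.044,0,-0.52,-6.25,9.2,0.03,0.066,0,-0.78,-9.37,13.8,0.04,0.088,0,-1.04,-12.5,18.4,0.05,0.11,0,-1.3,-15.6,23,0.06,0.132,0,-1.55,-18.7,27.6,0.07,0.154,0,-1.8,-21.9,32.2,0.08,0.176,0,-2.1,-25,36.8,0.09,0.198,0,-2.3,-28.1,41.4,0.101,0.221,0,-2.6,-31.2,45.8,0.101,0.221,0,-2.6,-31.2,45.8,0.101,0.221,-0.015,-2.6,-31.2,45.8,0.101,0.221,-0.035,-2.6,-31.2,45.8,0.101,0.221,-0.055,-2.6,-31.2,45.8,0.101,0.221,-0.075,-2.6,-31.2,45.8,0.101,0.221,-0.087,-2.6,-31.2,45.8,0.101,0.221,-0.092,-2.6,-31.2,45.8,0.101,0.221,-0.092,-2.6,-31.2,45.8,0.101,0.221,-0.092,-2.6,-31.2,45.8,0.101,0.221,-0.092,-2.6,-31.2,45.8]

```text
clock: 6.8
eef_pos: [613.3, 50.4, 151.4]
eef_rot: [-3.141, -0.323, 0.323]
wrist_force: [0.6, -0.5, 0.0]
finger_gap: 75.9
finger_force: 15.0
```

```bash
python3 - <<'E'
from h import *
s=manip.read_state();print(s['eef_pos'],s['eef_rot'],s['finger_gap'],s['joints'])
T=R.from_euler('xyz',s['eef_rot']).as_matrix()
W=np.array([652.8,63.7,78]);a=np.radians
Wm=(R.from_euler('z',18.5,degrees=True)*R.from_euler('y',-30,degrees=True)).as_matrix()
for n in('wrist','side','scene'):
    c,p,D=snap(n,n+'4'); X,u,v=cloud(c,D); h=cv2.cvtColor(p,cv2.COLOR_RGB2HSV)[v,u]
    Y=(X-s['eef_pos'])@T
    k=(h[:,0]>100)&(h[:,0]<130)&(h[:,1]>120)&(h[:,2]>50)&(abs(Y[:,2])<40)&(abs(Y[:,0])<45)&(abs(Y[:,1])<50)
    Q=(X[k]-W)@Wm
    print(n,k.sum())
    if k.sum()<40: continue
    co=np.linalg.lstsq(np.c_[Q[:,:2],np.ones(len(Q))],Q[:,2],rcond=None)[0]
    print('slopes deg',np.degrees(np.arctan(co[:2])),'z0',co[2]); print(cv2.minAreaRect(Q[:,:2].astype(np.float32)),Q.min(0),Q.max(0))
im=np.hstack([cv2.resize(load('side4')[1][110:260,140:320],None,fx=2.2,fy=2.2),cv2.resize(load('scene4')[1][110:260,140:320],None,fx=2.2,fy=2.2)])
cv2.imwrite('pics/c4.png',im[:,:,::-1])
E
```

```text
[613.30584218  50.37607919 151.35570265] [-3.14134849 -0.32314268  0.32338406] 75.92392531156831 [-0.02558134  0.3274158   1.6508295   0.14361856  0.86365787  1.14487733]
wrist 3505
slopes deg [-0.90967649  0.17285056] z0 87.41560940072574
((1.227243423461914, 0.7644996643066406), (40.12391662597656, 76.0770263671875), 0.03733120113611221) [-18.84583354 -37.27100761  81.92778997] [21.28300179 38.80564332 89.82222242]
side 70
slopes deg [-0.20272936 -0.37252507] z0 88.85308292404697
((2.4402732849121094, 1.0724143981933594), (38.03711700439453, 76.4307632446289), 0.8016209602355957) [-16.80301518 -37.34651873  83.2625711 ] [21.32257395 39.11541898 92.40731463]
scene 92
slopes deg [-0.06062011 -0.75537978] z0 87.7359048483687
((-2.3304882049560547, -2.356525421142578), (36.25816345214844, 73.92350769042969), 0.44270843267440796) [-20.37311348 -39.27215272  81.92552624] [16.00092441 34.53695478 90.79908166]
```

View pics/c4.png

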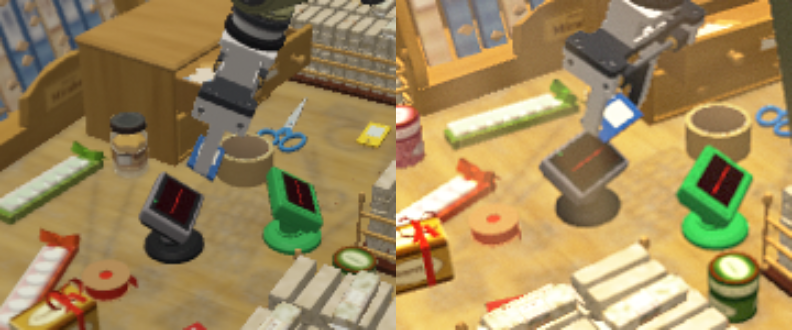

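View pics/wrist4.png

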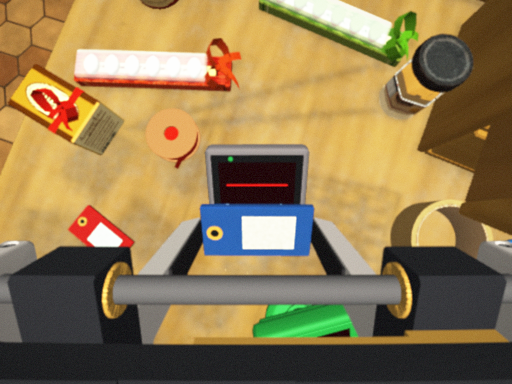

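The wrist view shows the tag at (256,230) above the grey scanner's window (256,185), parallel to it, with the other objects undisturbed. It stands about 1.5 mm too far off the glass, so I trim down 1.7 mm.

jog_arm:
  plan: [0,0,-0.0017,0,0,0,0,0,-0.0017,0,0,0,0,0,-0.0017,0,0,0,0,0,-0.0017,0,0,0,0,0,-0.0017,0,0,0]

```text
clock: 7.45
eef_pos: [613.0, 50.4, 148.8]
eef_rot: [-3.141, -0.322, 0.323]
wrist_force: [0.1, 0.3, -0.6]
finger_gap: 75.9
finger_force: 15.0
```

```bash
python3 - <<'E'
from h import *
s=manip.read_state();print(s['eef_pos'],s['finger_gap'],s['finger_force'],abs(s['qd']).max())
print(manip.sign_off())
E
```

```text
[612.95722166  50.44044139 148.7542012 ] 75.88359182863726 14.997918605804443 0.0013279911815359269
the job is handed in; nothing more can be done
None
```

I handed the job in with the blue tag held still by its ends, code side about 8 cm from the grey scanner's window. By my measurements it is within about 2 mm of centre and 1° of parallel, nothing else was disturbed, and it took about 7.5 s; the final 2 mm adjustment was checked by arm position only.

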